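# Set the warmer to keep-warm, then lift and quarter-turn the dish with its tea ball

### The arm

A 6-joint arm with a two-finger parallel gripper is mounted at the origin on the work surface. World frame = base frame: x ahead of the robot, y to its left, z up, the work surface at z = 0. Lengths are in mm, angles in rad, forces in N, time in s.
With the tool pointing down it reaches from about 400 to 925 mm from the base axis. Payload 12.5 kg.
Tool frame: the origin (TCP) lies midway between the tips of the shut fingers; the grasp point (between the pads) lies 19 mm behind it (env.pinch_z is the z of the grasp point in the tool frame, in mm); z points along the fingers, y is the line along which they close (so a half turn about z gives the same grasp; the last joint's range is limited). The gripper opens to 95 mm and grips with 3 to 60 N. Pads are 20 mm wide; open, the fingers measure 119 mm over their backs; the gripper's body (75 mm by 180 mm) begins 59 mm behind the grasp point.
Start: joints at [1.092, 0.491, 1.559, -0, 1.092, -0.106], TCP at [227.625, 582.094, 214.661] pointing down, gripper open.
Joint ranges: [-3.1, 3.1], [-0.84, 2.19], [0.05, 2.79], [-1.13, 4.28], [0.06, 2.93], [-2.69, 2.69]. Speed limits (rad/s): [2.22, 2.22, 2.79, 3.14, 3.14, 3.14].

### API

Orientations are given as [roll, pitch, yaw] about the fixed x, y, z axes, in that order (R = Rz(yaw) Ry(pitch) Rx(roll)).
In Python, from cell import env, eyes gives the robot as it stands.
- The arm moves only by the shell command python3 -m inch 'ROWS'. ROWS is JSON, a list of rows, each a list of 3 entries, a list of its own where there are three numbers: the shift along the tool's x, y, z in units of 60 mm (1.0 is 60 mm), then the turn about the tool's z in units of 5 degrees (1.0 is 5 degrees), then the closure, from -1 (fully open) to 1 (shut). In form: [[[tx, ty, tz], turn, claw], ...]. A call has exactly 10 rows; each row shifts and turns the commanded pose from where the row before left it, along the tool's axes as they then stand; what a row does not reach is not made up. A row lasts 1/8 s, in which the tool goes at most 62.5 mm and 10.7 degrees, less where a joint would pass 70% of its speed; a pose out of reach is approached as far as the arm can. A call is refused whole if a number of a shift passes 1 or a number of a turn 1, either way. A call with a gripper value outside its range is refused whole. The fingers move at their own pace and stop on an object; the grip force is fixed at half the most. Time passes only in rows, so rows that do not move let the fingers close, or fill a call up. It gives the time, the measured TCP pose, the force, the opening and the grip force at its end, in the units of the state.
- env.state(): the state, without advancing time (a new reading comes with each control period).
- eyes.read_camera(name): name is "scene" or "top"; returns a dict with "pixels" (400x640x3 uint8, red, green, blue), "fx", "fy", "cx", "cy" (pixels), "extrinsics" (4x4, takes a point from world to camera coordinates). Camera axes: x right, y down, z forward; pixel columns grow to the right and rows downward; lengths in mm; the calibration is good to about 2 mm. A picture is of the moment at which its call begins. There is no depth.
- env.job_done(): hands the job in; it is judged then, once.
Trained networks look in a picture, given as the dict that the camera call returned (one of the last four; its "shot" number tells which), for a name from the list of things; names that differ only in an ending like _2 or _b are one class to them, and where a whole thing is asked for, a point or a joint stands for the part that bears it (a point fixed in the world has none). Each returns a list of dicts, best first, with "score" (0 to 1); they miss things now and then, are a little off and sometimes report something else, mostly with a low value. They report only what shows in the picture. A call takes as long as a camera call. They do not tell look-alikes from the thing itself.
- eyes.boxes_of(name, picture): "centre" ([row, column] in pixels, amid what is visible of it).
- eyes.cut_out(name, picture): "mask" (400x640 bool, what is visible of it) and "centre" ([row, column] in pixels, amid what is visible of it).
- eyes.spot_point(name, picture): "centre" ([row, column] in pixels: a listed point, or the origin of a listed thing).
The state is a dict: "t": time; "joints": joint angles; "qvel": joint speeds; "tau": joint torques, N m; "eef_pos": TCP position; "tcp_rot": TCP orientation; "ft_force": force on the tool from outside, world axes, zero at the start; "moment": the same for the moment, N m; "opening": opening from 0.0 (shut) to 1.0 (fully open); "grip_force": force on a finger pad.
Only numpy, scipy, OpenCV 4.12 (cv2) and the standard library are available. Lean on these libraries where they do the work, as an engineer would, in place of code of your own. Each camera call takes 0.05 s, during which the arm holds its last target. There are 200 camera calls.

### The job

Turn the food warmer's dial to its one long mark (keep-warm; the other marks are dots). After that, take the dish by its overhead handle, lift it straight up about a hand's breadth above the hot plate, and only then, in the air, give it a quarter turn so that the handle runs along the warmer's length and an ear faces the helper across the cart. Keep the dish level and the loose tea ball in its middle all the way, leave the bottle, bowls and lid where they are, and finish while still holding the dish steady above the hot plate.

Things in the scene. Friction and masses are not known exactly. Their poses are not given: they have to be found in the camera images.
- warmer: Flat aluminium food warmer fixed on the cart, 260 mm (its x) by 420 mm (its y, its length) by 45 mm high. Origin: centre of its underside. A round dark hot plate (164 mm across, its top 50 mm above the cart) lies towards its +y end, the dial towards its -y end.
- plate_middle (a point): Centre of the hot plate's top: 85 mm along +y from the warmer's origin, 50 mm up.
- dial_grip (a point): On the dial's upright axis (125 mm along -y from the warmer's origin), 82 mm above the cart: where to grip. The dial is a black disc 48 mm across with an upright bar grip 46 mm long, 14 mm wide, from 59 to 89 mm above the cart, a white pointer line at one end. This frame's x axis lies along the bar and turns with it; the pointer end is -x.
- dial (a joint): Dial angle, rad, 0 to 1.8, growing clockwise from above. It clicks into rests at 0, 0.6, 1.2, 1.8 and stays there when let go (under 0.2 N m to turn); starts at or near 1.2 or 1.8. Marks on the warmer's top, on the dial's -x side: long line (20 mm) at 0.6, 6 mm dots at the others. From above, counter-clockwise from the warmer's +x, the pointer stands at pi + 0.9 - joint.
- dish: White porcelain dish, 170 mm across, 31 mm high, 0.32 to 0.5 kg, loose on the hot plate. Origin: centre of its underside; z up. A rigid overhead handle (steel bows, wooden grip on top) spans it along its x axis; two small ears stand out at +y and -y, to 106 mm from the centre. It starts with its x axis (handle) along the warmer's x axis, within 3 degrees.
- dish_grip (a point): Centre of the wooden grip on top of the dish's handle, 125 mm above the dish's underside, right over its middle: a bar 72 mm long (along the dish's x), 16 mm wide, 20 mm high.
- dish_middle (a point): Middle of the dish's inner floor, 8 mm above its underside: a small flat 16 mm across, from which the inside rises at 6 degrees, steeper near the rim.
- tea_ball_center (a point): Centre of the steel tea ball, 38 mm across, 50 g, lying loose in the middle of the dish.
- bottle: Frosted plastic push-dispenser bottle, 68 mm across, 190 mm high; bystander. Origin: centre of its underside.
- bowls: Orange plastic bowl nested in a larger one, 190 mm across, 71 mm high, with a porcelain spoon standing in it to about 100 mm; bystander. Origin: centre of the underside.
- lid: Round wooden lid, 170 mm across, 40 mm high with its knob; bystander. Origin: centre of its underside.
There are look-alikes about, which are no part of the job. Of the things that look like the dish, the largest one is meant.

How it is judged (in metres and radians):
On the way, in this order (a step that is already met when the one before it is completed fails the run):
1. the dial stands at the long mark (value of joint dial between 0.48 and 0.72 rad), for 0.3 s.
2. the dish is lifted clear of the hot plate by its handle, not yet turned, the tea ball in its middle (height (world z) of dish above 0.075 m and angle between the x axis of dish and the x axis of warmer, either way round below 0.5 rad and contact force between the fingers and dish above 0.5 N and horizontal distance between tea_ball_center and dish_middle below 0.02 m), for 0.1 s.
At the end, for the whole second after the job is handed in: Dial within 0.12 rad of the long mark. The fingers hold the dish still, 50 mm or more above the hot plate and within 50 mm of its middle, handle within 9 degrees of the warmer's length, tilted under 4.5 degrees, tea ball within 15 mm of its middle (all of step 1 and height (world z) of dish above 0.1 m and horizontal distance between dish and plate_middle below 0.05 m and angle between the x axis of dish and the y axis of warmer, either way round below 0.16 rad and angle between dish's own z axis and vertical below 0.08 rad and horizontal distance between tea_ball_center and dish_middle below 0.015 m and height (world z) of tea_ball_center above 0.11 m and linear speed of dish below 0.02 m/s and angular speed of dish below 0.15 rad/s and contact force between the fingers and dish above 1 N); the arm keeps its last pose, push and grip.
It fails at once if the tea ball rolls more than 25 mm from the dish's middle (horizontal distance between tea_ball_center and dish_middle above 0.025 m).
It fails at once if the dish tips more than 10 degrees (angle between dish's own z axis and vertical above 0.175 rad).
It fails at once if the bottle, bowls or lid are moved more than 20 mm (distance of any of bottle, bowls, lid from where it was at the start of the episode above 0.02 m).
It also fails if it takes over 48 s, if anything falls off the work surface, if the arm or the gripper's body presses on something with over 40 N, if the wrist force passes 120 N, or if a joint passes its speed limit or range.

## Working session

There is one attempt and no reset: what is moved stays moved. The work goes in short steps, Python scripts to look and compute and a shell command to move; the robot and the scene stay as the last step left them, time stands still between calls to the robot, and variables do not carry over. Pictures are saved under pics/ and viewed, at most 10 in all, crops included, and the job is handed in when it is done.

```bash
ls; mkdir -p pics; cat > h.py <<'E'
from cell import env, eyes
import numpy as np, cv2
def save(p,n,crop=None,s=1):
    a=p["pixels"][:,:,::-1]
    if crop: r0,r1,c0,c1=crop; a=a[r0:r1,c0:c1]
    cv2.imwrite("pics/"+n,cv2.resize(np.ascontiguousarray(a),None,fx=s,fy=s,interpolation=cv2.INTER_CUBIC))
def onplane(p,rc,z):
    E=np.array(p["extrinsics"]);R,t=E[:3,:3],E[:3,3]
    d=R.T@np.array([(rc[1]-p["cx"])/p["fx"],(rc[0]-p["cy"])/p["fy"],1]);o=-R.T@t
    return (o+d*(z-o[2])/d[2])
def proj(p,X):
    E=np.array(p["extrinsics"]);c=E[:3,:3]@np.array(X,float)+E[:3,3]
    return np.array([p["fy"]*c[1]/c[2]+p["cy"],p["fx"]*c[0]/c[2]+p["cx"]])
E
python3 - <<'E'
from h import *
print(env.state(),env.pinch_z)
for n in("top","scene"):
    p=eyes.read_camera(n); save(p,n+"0.png",s=1.25)
    for nm,z in(("warmer",0),("plate_middle",50),("dial_grip",82),("dish_grip",175),("dish_middle",58),("tea_ball_center",77),("dish",50),("bottle",0),("bowls",0),("lid",0)):
        for d in eyes.spot_point(nm,p)[:4]: print(n,nm,round(d["score"],2),np.round(d["centre"]),np.round(onplane(p,d["centre"],z)))
E
```

```text
pics
{'t': 0.0, 'joints': array([ 1.09236138e+00,  4.91529036e-01,  1.55946372e+00,  2.18222354e-05,
        1.09170214e+00, -1.05611484e-01]), 'qvel': array([-1.50949960e-03, -7.47299036e-04,  7.09426751e-04,  1.80119601e-04,
        5.14602795e-05, -1.61585779e-03]), 'tau': array([ 1.43276138e-03, -6.12659454e+01, -2.58178872e+01,  6.92862435e-02,
        4.82371054e-02, -1.03144980e-04]), 'eef_pos': array([227.51805005, 581.84704818, 214.07579903]), 'tcp_rot': array([-3.14049859e+00, -1.35439770e-04,  2.76875905e+00]), 'ft_force': array([ 0.10793981, -0.37395593, -0.2711306 ]), 'moment': array([-0.00123684, -0.02529332, -0.01450626]), 'grip_force': 0.0, 'opening': 1.0006669510016317} -18.8
top warmer 0.9 [225. 324.] [512. -39.   0.]
top dial_grip 0.57 [227. 365.] [ 500. -166.   82.]
top dial_grip 0.45 [219. 298.] [527.  41.  82.]
top dish_grip 0.84 [213. 294.] [535.  47. 175.]
top dish_grip 0.84 [127. 330.] [790. -60. 175.]
top dish_grip 0.68 [135. 262.] [769. 141. 175.]
top dish_middle 0.92 [145. 266.] [770. 146.  58.]
top dish_middle 0.78 [139. 328.] [789. -57.  58.]
top dish_mi
[... 543 characters left out ...]
 39.  50.]
scene dial_grip 0.55 [177. 328.] [ 508. -157.   82.]
scene dish_grip 0.94 [198. 355.] [529.  57. 175.]
scene dish_grip 0.81 [220. 256.] [829.  10. 175.]
scene dish_grip 0.66 [272. 285.] [824. 213. 175.]
scene dish_middle 0.91 [235. 262.] [808. -30.  58.]
scene dish_middle 0.78 [217. 352.] [517.  33.  58.]
scene dish_middle 0.65 [285. 296.] [788. 189.  58.]
scene tea_ball_center 0.64 [216. 353.] [521.  44.  77.]
scene dish 0.94 [290. 290.] [809. 191.  50.]
scene dish 0.93 [225. 353.] [528.  58.  50.]
scene dish 0.63 [240. 260.] [819. -19.  50.]
scene bottle 0.67 [350. 394.] [627. 456.   0.]
scene bowls 0.89 [320. 470.] [388. 477.   0.]
scene lid 0.79 [143. 297.] [ 481. -494.    0.]
```

View pics/top0.png

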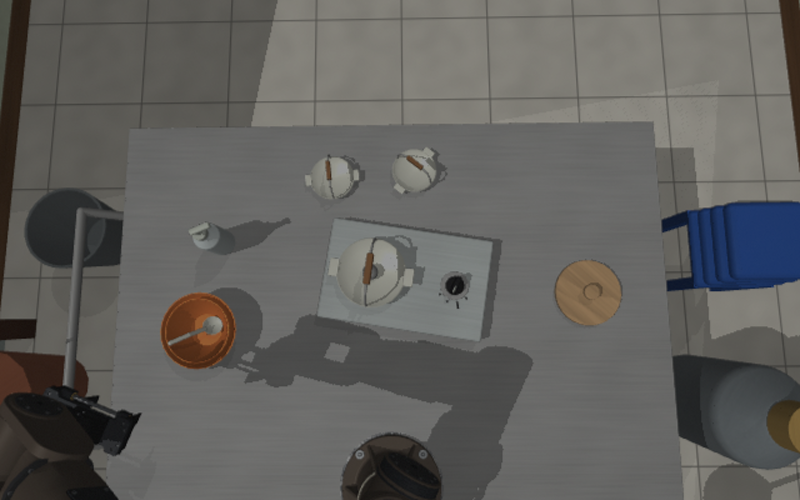

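View pics/scene0.png

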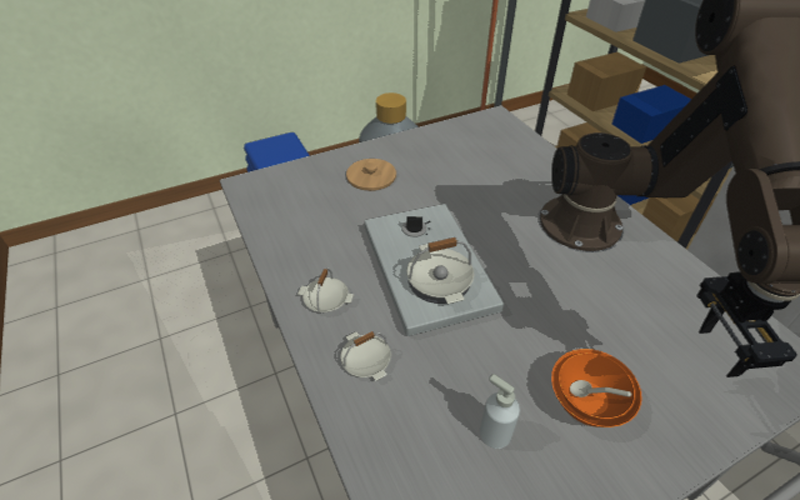

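```bash
python3 - <<'E'
from h import *
p=eyes.read_camera("top"); save(p,"topc.png",(170,270,270,390),6)
for d in eyes.cut_out("dish",p): 
    m=d["mask"].astype(np.uint8);print(round(d["score"],2),np.round(d["centre"]),m.sum())
for d in eyes.cut_out("warmer",p)[:1]:
    m=d["mask"].astype(np.uint8);c=max(cv2.findContours(m,0,1)[0],key=cv2.contourArea);b=cv2.boxPoints(cv2.minAreaRect(cv2.convexHull(c)));print([np.round(onplane(p,(y,x),45)) for x,y in b])
q=eyes.read_camera("scene");save(q,"scenec.png",(150,300,240,400),5)
E
```

```text
0.8 [215. 296.] 2505
0.66 [143. 266.] 1012
0.37 [234. 470.] 2219
[array([420., 188.,  45.]), array([681., 152.,  45.]), array([ 612., -276.,   45.]), array([ 355., -229.,   45.])]
```

Top picture (at 1.25x): dish candidates at (270,370), (177,332) and (170,415), given as row, column. The first is the largest (mask 2505 px against about 1000), stands on the hot plate and holds the ball, so it's the dish. I'll check it in an enlarged crop.

View pics/topc.png

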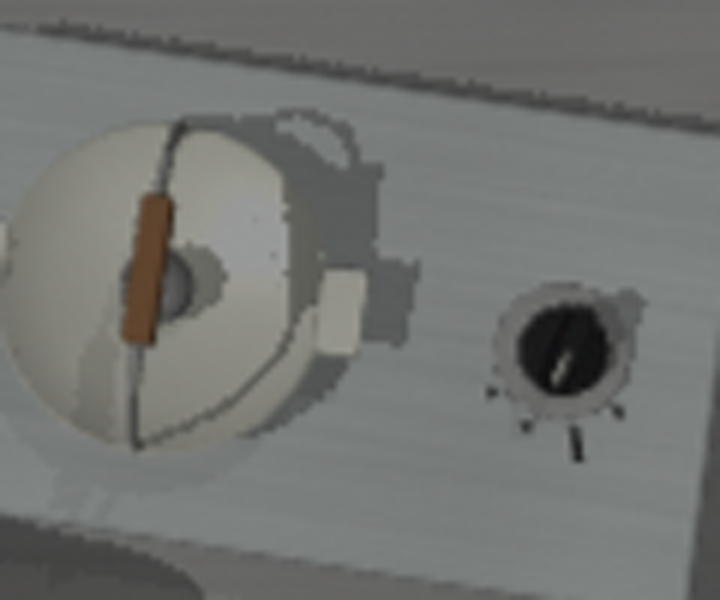

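View pics/scenec.png

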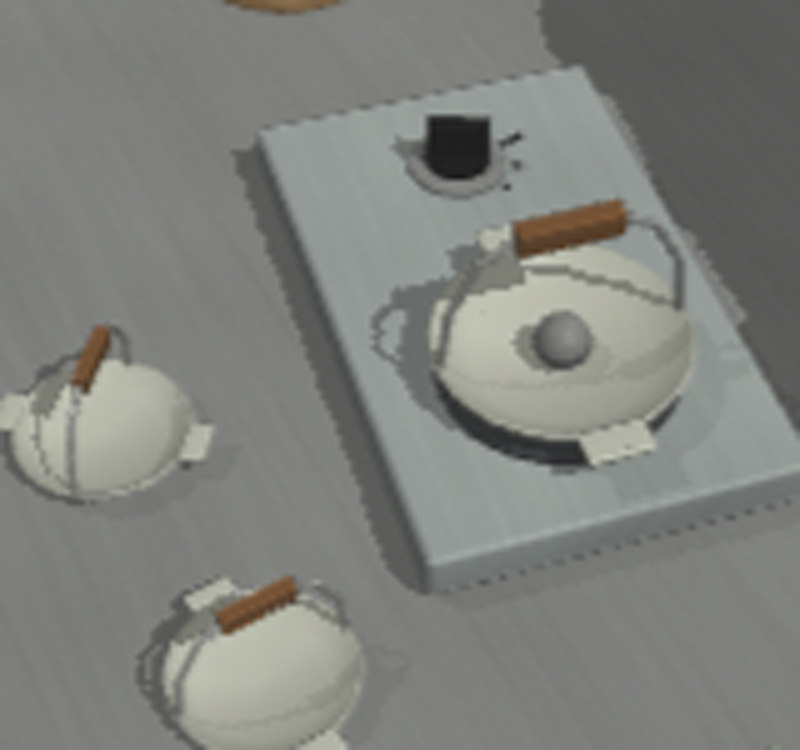

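Confirmed: the dish on the plate is the meant one (two small ones are empty, on the cart). In the top crop the pointer aims at the dot just clockwise of the long mark, so the dial is at about 1.2 and needs about 0.6 rad counter-clockwise. Next I'll fit exact poses.

```bash
cat > fit.py <<'E'
from h import *
from scipy.optimize import minimize
P=[eyes.read_camera(n) for n in("top","scene")]
W=[eyes.cut_out("warmer",p)[0]["mask"] for p in P]
D=[]
for p in P:
    t=proj(p,[530,47,70]); c=[d for d in eyes.cut_out("dish",p) if np.hypot(*(np.array(d["centre"])-t))<20]
    D.append(c[0]["mask"] if c else np.zeros((400,640),bool))
def hull(p,pts):
    q=np.array([proj(p,x)[::-1] for x in pts]);m=np.zeros((1600,2560),np.uint8)
    cv2.fillConvexPoly(m,cv2.convexHull(np.round(q*4+1.5).astype(np.int32)),1);return cv2.resize(m.astype(np.float32),(640,400),interpolation=cv2.INTER_AREA)
def box(v,sx,sy,z0,z1):
    c,s=np.cos(v[2]),np.sin(v[2]);return [[v[0]+c*a-s*b,v[1]+s*a+c*b,z] for a in(-sx,sx) for b in(-sy,sy) for z in(z0,z1)]
def fit(v0,M,dims,ign,step,ps=P):
    def f(v): return sum((np.abs(hull(p,box(v,*dims))-m)*~i).sum() for p,m,i in zip(ps,M,ign))
    S=np.array([v0]+[np.array(v0)+d for d in np.diag(step)])
    r=minimize(f,v0,method="Nelder-Mead",options=dict(initial_simplex=S,xatol=.05,fatol=.1,maxiter=300));return r.x,r.fun,sum(m.sum() for m in M)
k=np.ones((9,9),np.uint8)
ign=[cv2.dilate(d.astype(np.uint8),k)>0 for d in D]
Z=np.zeros((400,640),bool)
for use in([0,1],[0],[1]):
    w,e,n=fit([515,-40,-.16],[W[i] for i in use],(130,210,0,45),[ign[i] for i in use],(8,8,.05),[P[i] for i in use]);print("warmer",use,np.round(w,3),e,n)
    c,s=np.cos(w[2]),np.sin(w[2]);print(" plate",w[:2]+85*np.array([-s,c])," dial",w[:2]-125*np.array([-s,c]))
G=[]
for p in P:
    h=cv2.cvtColor(p["pixels"],cv2.COLOR_RGB2HSV);t=proj(p,[530,50,175]);m=(h[...,0]<18)&(h[...,1]>110)
    r,c=np.indices(m.shape);m&=np.hypot(r-t[0],c-t[1])<25;G.append(m)
for use in([0,1],[0],[1]):
    g,e,n=fit([530,50,-.16],[G[i] for i in use],(36,8,165,185),[Z,Z],(8,8,.1),[P[i] for i in use]);print("grip",use,np.round(g,3),e,n)
B=[]
for p in P:
    m=p["pixels"].max(2)<50;t=proj(p,[502,-160,75]);r,c=np.indices(m.shape);m&=np.hypot(r-t[0],c-t[1])<14;B.append(m)
for p,b in zip(P,B):
    print("black",b.sum(),np.argwhere(b).mean(0),onplane(p,np.argwhere(b).mean(0),74))
for p in P: print([np.round(x["centre"],1) for x in eyes.spot_point("tea_ball_center",p)[:1]])
E
python3 fit.py
```

```text
warmer [0, 1] [ 5.17477e+02 -4.21250e+01 -1.57000e-01] 693.4375 13079
 plate [530.75220728  41.83160503]  dial [ 497.95400778 -165.59133996]
warmer [0] [ 5.18356e+02 -4.05830e+01 -1.61000e-01] 178.375 7890
 plate [532.01048468  43.31318772]  dial [ 498.27571645 -163.95949599]
warmer [1] [ 5.11207e+02 -4.83070e+01 -1.62000e-01] 381.625 5189
 plate [524.9056317   35.58174413]  dial [ 491.06291188 -171.67334101]
grip [0, 1] [ 5.28206e+02  4.49070e+01 -1.33000e-01] 109.8125 255
grip [0] [ 5.32492e+02  4.42870e+01 -9.60000e-02] 46.1875 115
grip [1] [ 5.24396e+02  4.63440e+01 -1.37000e-01] 59.5 140
black 165 [227.77575758 363.71515152] [ 497.97494956 -163.81755114   74.        ]
black 134 [179.17910448 331.2238806 ] [ 499.78496479 -150.2652886    74.        ]
[array([220.2, 294.7])]
[array([219.7, 352.6])]
```

```bash
cat >> h.py <<'E'
def togo(x,y,z,yaw):
    s=env.state();p=s["eef_pos"];w=s["tcp_rot"][2];d=np.array([x,y,z])-p
    c,n=np.cos(w),np.sin(w)
    dy=(yaw-w+np.pi/2)%np.pi-np.pi/2
    print("t",round(s["t"],2),"pos",np.round(p,1),"rpy",np.round(s["tcp_rot"],3),"f",np.round(s["ft_force"],1),"m",np.round(s["moment"],2),"open",round(s["opening"],3),"grip",round(s["grip_force"],1))
    print(" units xyz",np.round(np.array([c*d[0]+n*d[1],n*d[0]-c*d[1],-d[2]])/60,3),"turn",round(-np.degrees(dy)/5,2))
E
python3 -m inch '[[[-0.44,-0.5,-0.2],0,-1],[[-0.44,-0.5,-0.2],0,-1],[[-0.44,-0.5,-0.1],0,-1],[[-0.44,-0.5,0],0,-1],[[-0.44,-0.5,0],0,-1],[[-0.44,-0.5,0],0,-1],[[-0.44,-0.5,0],0,-1],[[-0.44,-0.5,0],0,-1],[[-0.44,-0.5,0],0,-1],[[-0.44,-0.5,0],0,-1]]'
python3 -m inch '[[[-0.44,-0.5,0],0,-1],[[-0.44,-0.5,0],0,-1],[[-0.44,-0.5,0],0,-1],[[-0.44,-0.5,0],0,-1],[[-0.44,-0.5,0],0,-1],[[-0.44,-0.5,0],0,-1],[[-0.44,-0.5,0],0,-1],[[-0.44,-0.5,0],0,-1],[[-0.3,-0.3,0],0,-1],[[0,0,0],0,-1]]'
python3 -c "
from h import *
togo(498,-164.5,130,2.68)"
```

```text
t: 2.95
eef_pos: [364.6, 205.3, 244.8]
tcp_rot: [3.141, 0.0, 2.769]
ft_force: [-0.3, 0.6, -0.5]
opening: 1.002
grip_force: 0.0
t: 4.2
eef_pos: [484.0, -118.4, 244.4]
tcp_rot: [3.142, -0.0, 2.767]
ft_force: [-0.1, -0.1, 0.6]
opening: 1.001
grip_force: 0.0
t 4.2 pos [ 484.  -118.4  244.4] rpy [ 3.142 -0.     2.767] f [-0.1 -0.1  0.6] m [0.   0.01 0.02] open 1.001 grip 0.0
 units xyz [-0.499 -0.63   1.906] turn 0.99
```

```bash

python3 -m inch '[[[-0.17,-0.21,0.2],0,-1],[[-0.17,-0.21,0.4],0,-1],[[-0.16,-0.21,0.4],0,-1],[[0,0,0.4],0.5,-1],[[0,0,0.3],0.5,-1],[[0,0,0.2],0,-1],[[0,0,0],0,-1],[[0,0,0],0,-1],[[0,0,0],0,-1],[[0,0,0],0,-1]]' >/dev/null
python3 -c "
from h import *
togo(498,-164.5,64,2.68)
p=eyes.read_camera('top');save(p,'t2.png',(170,270,310,430),5)
p=eyes.read_camera('scene');save(p,'s2.png',(120,240,260,400),5)"
```

```text
t 5.45 pos [ 498.  -163.4  131.1] rpy [3.141e+00 1.000e-03 2.682e+00] f [ 0.1 -0.  -0. ] m [-0.02  0.   -0.03] open 1.002 grip 0.0
 units xyz [-0.008 -0.017  1.118] turn 0.02
```

View pics/s2.png

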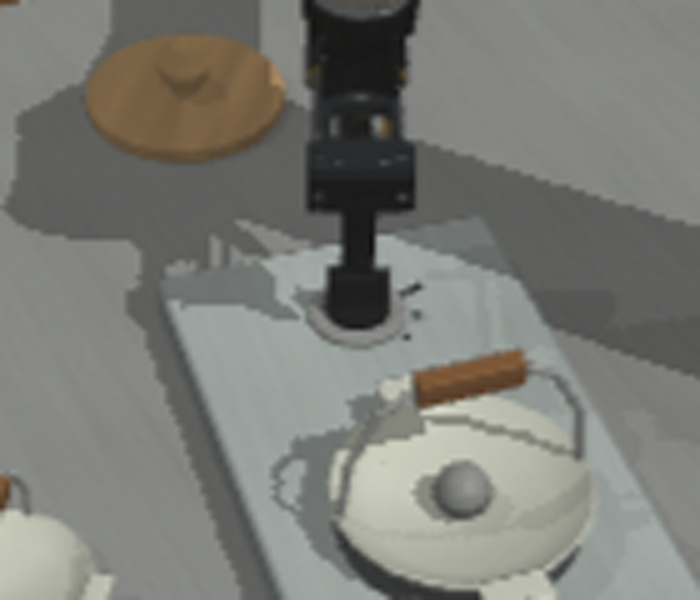

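The finger at column 358 lines up with the dial bar at column 358, so I'll descend and close.

```bash

python3 -m inch '[[[0,0,0.3],0,-1],[[0,0,0.3],0,-1],[[0,0,0.3],0,-1],[[0,0,0.2],0,-1],[[0,0,0],0,0],[[0,0,0],0,0.5],[[0,0,0],0,1],[[0,0,0],0,1],[[0,0,0],0,1],[[0,0,0],0,1]]' >/dev/null
python3 -c "
from h import *
togo(498,-164.5,64,2.68)"
```

```text
t 6.8 pos [ 497.9 -163.3   64.7] rpy [3.141 0.    2.682] f [ 0.1  0.3 -0.9] m [ 0.03 -0.01 -0.01] open 0.426 grip 0.0
 units xyz [-0.01  -0.017  0.011] turn 0.02
```

```bash

python3 -m inch '[[[0,0,0],0,1],[[0,0,0],0,1],[[0,0,0],0,1],[[0,0,0],0,1],[[0,0,0],0,1],[[0,0,0],0,1],[[0,0,0],0,1],[[0,0,0],0,1],[[0,0,0],0,1],[[0,0,0],0,1]]' >/dev/null
python3 -c "
from h import *
togo(498,-164.5,64,2.68)"
```

```text
t 8.05 pos [ 497.4 -164.3   64.6] rpy [-3.14  -0.     2.682] f [-4.6 -9.7  1.2] m [-1.74  0.93 -0.  ] open 0.146 grip 30.0
 units xyz [-0.011  0.002  0.011] turn 0.02
```

```bash

python3 -m inch '[[[0,-0.02,0],0,1],[[0,-0.02,0],-0.8,1],[[0,0,0],-0.9,1],[[0,0,0],-0.9,1],[[0,0,0],-0.9,1],[[0,0,0],-0.9,1],[[0,0,0],-0.9,1],[[0,0,0],-0.9,1],[[0,0,0],-0.7,1],[[0,0,0],0,1]]' >/dev/null
python3 -c "
from h import *
togo(498,-164.5,64,3.28)"
```

```text
t 9.3 pos [ 497.3 -163.7   64.7] rpy [ 3.139e+00  1.000e-03 -2.999e+00] f [ 6.5 14.2  2.4] m [ 3.   -1.17 -0.02] open 0.148 grip 30.0
 units xyz [-0.009 -0.015  0.011] turn 0.05
```

```bash

python3 -m inch '[[[0,0,0],0,0],[[0,0,0],0,-0.5],[[0,0,0],0,-1],[[0,0,0],0,-1],[[0,0,0],0,-1],[[0,0,-0.2],0,-1],[[0,0,-0.4],0,-1],[[0,0,-0.6],0,-1],[[0,0,-0.6],0,-1],[[0,0,-0.6],0,-1]]' >/dev/null
python3 -m inch '[[[-0.1,-0.3,-0.4],0,-1],[[-0.1,-0.5,-0.1],0,-1],[[0,0.5,0],0,-1],[[0,0.5,0],0.5,-1],[[0,0.3,0],0.8,-1],[[0,0.3,0],0.8,-1],[[0,0,0],0.8,-1],[[0,0,0],0.3,-1],[[0,0,0],0,-1],[[0,0,0],0,-1]]' >/dev/null
python3 -c "
from h import *
togo(530,45,225,3.0)
p=eyes.read_camera('scene');save(p,'s3.png',(120,270,260,400),5)
p=eyes.read_camera('top');save(p,'t3.png',(170,270,270,390),6)"
```

```text
t 11.8 pos [ 504.7 -116.2  238.8] rpy [3.142 0.    3.005] f [ 0.9 -0.5  0.1] m [0.01 0.04 0.  ] open 1.0 grip 0.0
 units xyz [-0.052  2.719  0.229] turn 0.06
```

View pics/s3.png

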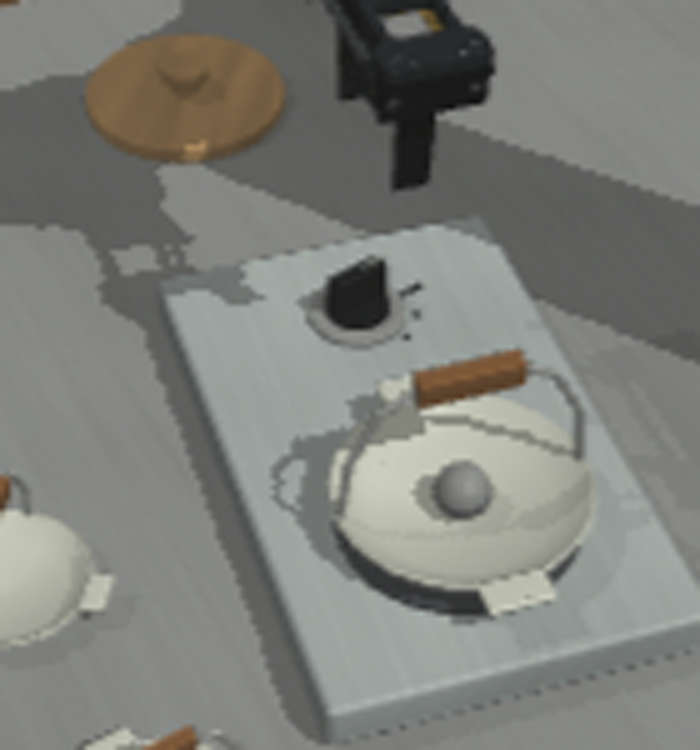

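Bar now points to the long line. On to above the dish grip.

```bash

python3 -m inch '[[[-0.05,0.2,0],-0.1,-1],[[0,0.4,0],0,-1],[[0,0.5,0],0,-1],[[0,0.5,0],0,-1],[[0,0.5,0],0,-1],[[0,0.4,0],0,-1],[[0,0.2,0],0,-1],[[0,0,0],0,-1],[[0,0,0],0,-1],[[0,0,0],0,-1]]' >/dev/null
python3 -c "
from h import *
togo(531,44.5,156,3.02)
p=eyes.read_camera('scene');save(p,'s4.png',(120,270,260,400),5)
p=eyes.read_camera('top');save(p,'t4.png',(170,270,270,390),6)"
```

```text
t 13.15 pos [528.5  43.6 238.6] rpy [3.142 0.    3.012] f [-1.1  0.4 -0. ] m [ 0.08  0.01 -0.01] open 0.998 grip 0.0
 units xyz [-0.039  0.021  1.377] turn -0.09
```

View pics/s4.png

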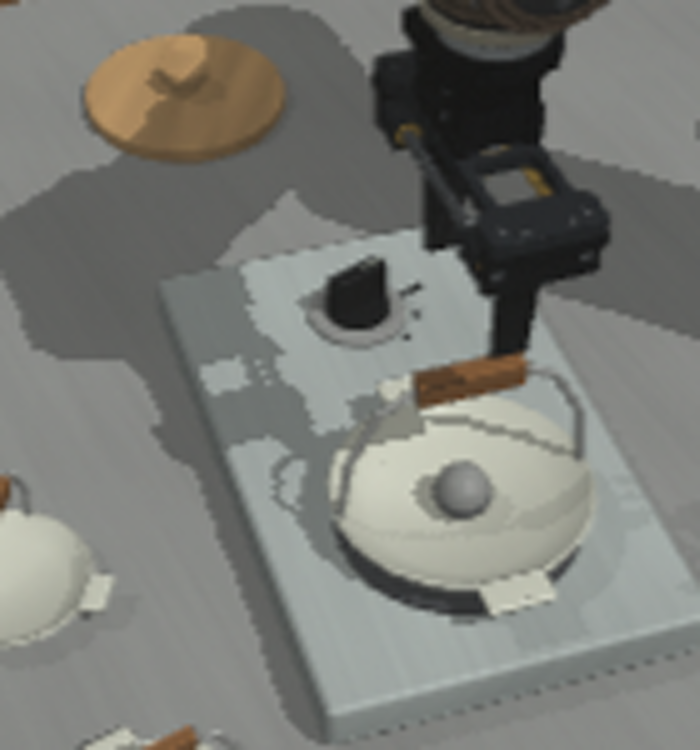

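The front finger hangs to the near side of the wooden grip (crop 470,378), with about 40 mm of clearance on each side. Descend, part-close, and look again.

```bash

python3 -m inch '[[[-0.03,0.02,0.2],0,-1],[[0,0,0.3],0,-1],[[0,0,0.3],0,-1],[[0,0,0.3],0,-1],[[0,0,0.2],0,-0.5],[[0,0,0.08],0,0],[[0,0,0],0,0.2],[[0,0,0],0,0.3],[[0,0,0],0,0.3],[[0,0,0],0,0.3]]' >/dev/null
python3 -c "
from h import *
togo(531,44.5,156,3.02)
p=eyes.read_camera('scene');save(p,'s5.png',(140,260,290,410),6)
p=eyes.read_camera('top');save(p,'t5.png',(170,270,240,360),6)"
```

```text
t 14.5 pos [530.6  45.2 156.1] rpy [3.141e+00 1.000e-03 3.013e+00] f [-0.3  0.  -0.4] m [0.02 0.02 0.01] open 0.427 grip 0.0
 units xyz [-0.009 -0.011  0.002] turn -0.08
```

View pics/s5.png

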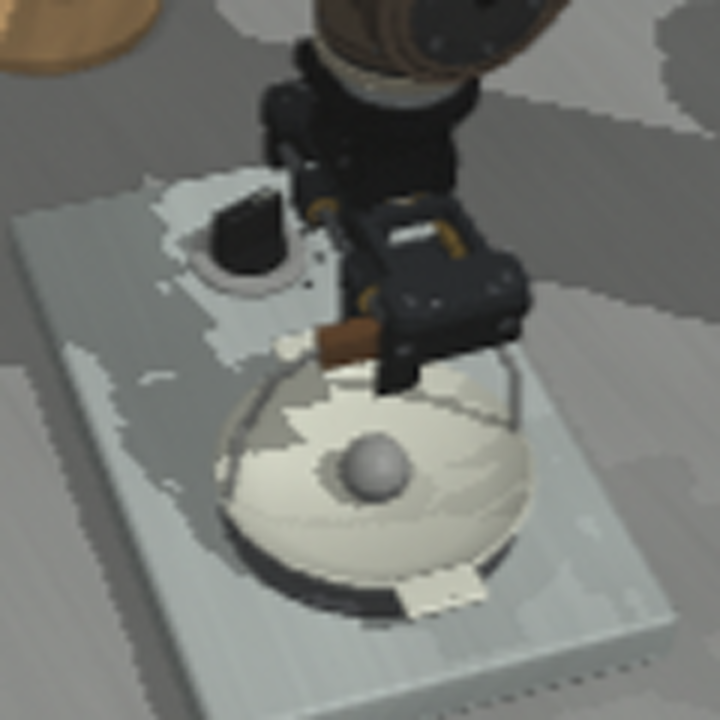

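The near finger (crop col ~398) sits in front of the middle of the wooden grip (col ~386 plus its offset toward the camera), centred within a few mm. Close slowly.

```bash

python3 -m inch '[[[0,0,0],0,0.4],[[0,0,0],0,0.45],[[0,0,0],0,0.5],[[0,0,0],0,0.54],[[0,0,0],0,0.57],[[0,0,0],0,0.6],[[0,0,0],0,0.62],[[0,0,0],0,0.64],[[0,0,0],0,0.66],[[0,0,0],0,0.68]]' >/dev/null
python3 -m inch '[[[0,0,0],0,0.75],[[0,0,0],0,0.9],[[0,0,0],0,1],[[0,0,0],0,1],[[0,0,0],0,1],[[0,0,0],0,1],[[0,0,0],0,1],[[0,0,0],0,1],[[0,0,0],0,1],[[0,0,0],0,1]]' >/dev/null
python3 -c "
from h import *
togo(531,44.5,156,3.02)"
```

```text
t 17.1 pos [530.5  45.2 155.9] rpy [3.141 0.    3.013] f [-1.4  1.2  2.3] m [ 0.41  0.09 -0.06] open 0.168 grip 30.0
 units xyz [-0.01  -0.011 -0.002] turn -0.08
```

```bash

python3 -m inch '[[[0,0,-0.02],0,1],[[0,0,-0.04],0,1],[[0,0,-0.06],0,1],[[0,0,-0.08],0,1],[[0,0,-0.08],0,1],[[0,0,-0.08],0,1],[[0,0,-0.06],0,1],[[0,0,-0.04],0,1],[[0,0,-0.02],0,1],[[0,0,0],0,1]]' >/dev/null
python3 -c "
from h import *
togo(531,44.5,230,3.02)
p=eyes.read_camera('scene');save(p,'s6.png',(140,260,290,410),6)
p=eyes.read_camera('top');save(p,'t6.png',(170,270,240,360),6)"
```

```text
t 18.35 pos [530.5  45.2 184.6] rpy [3.142 0.    3.013] f [-0.2  0.3 -3.9] m [ 0.01  0.05 -0.01] open 0.166 grip 30.0
 units xyz [-0.01  -0.01  -0.756] turn -0.08
```

View pics/s6.png

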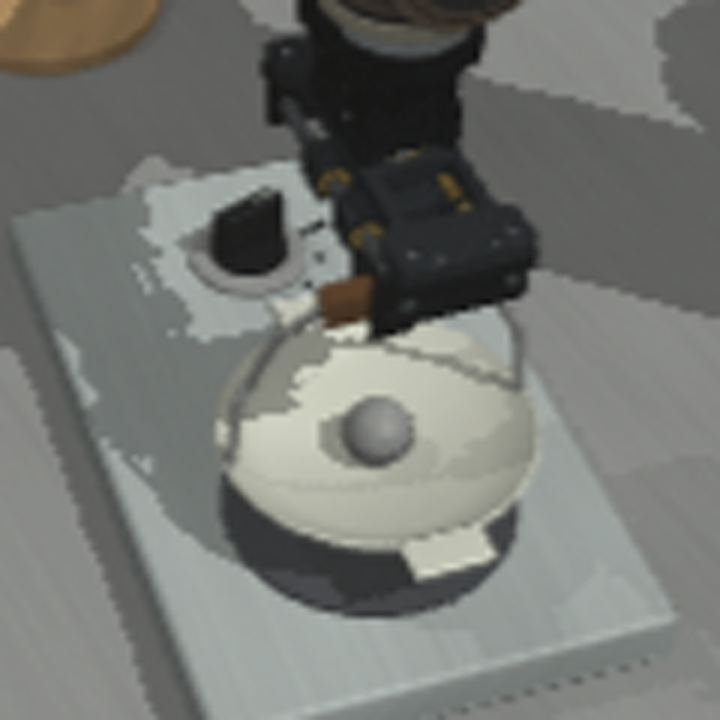

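The dish hangs level about 29 mm up, with the ball in the middle at crop (430,378). Continue lifting, then turn gently.

```bash

python3 -m inch '[[[0,0,-0.03],0,1],[[0,0,-0.06],0,1],[[0,0,-0.1],0,1],[[0,0,-0.13],0,1],[[0,0,-0.15],0,1],[[0,0,-0.13],0,1],[[0,0,-0.1],0,1],[[0,0,-0.06],0,1],[[0,0,-0.03],0,1],[[0,0,0],0,1]]' >/dev/null
python3 -m inch '[[[0,0,0],0,1],[[0,0,0],0,1],[[0,0,0],0.05,1],[[0,0,0],0.1,1],[[0,0,0],0.2,1],[[0,0,0],0.3,1],[[0,0,0],0.4,1],[[0,0,0],0.5,1],[[0,0,0],0.6,1],[[0,0,0],0.65,1]]' >/dev/null
python3 -m inch '[[[0,0,0],0.65,1],[[0,0,0],0.65,1],[[0,0,0],0.65,1],[[0,0,0],0.65,1],[[0,0,0],0.65,1],[[0,0,0],0.65,1],[[0,0,0],0.65,1],[[0,0,0],0.65,1],[[0,0,0],0.65,1],[[0,0,0],0.65,1]]' >/dev/null
python3 -c "
from h import *
togo(531,44.5,232,1.411)"
```

```text
t 22.2 pos [530.5  45.2 232. ] rpy [ 3.141 -0.     2.198] f [ 0.1 -0.2 -4. ] m [-0.09 -0.06  0.03] open 0.163 grip 30.0
 units xyz [-0.014  0.     0.001] turn 9.02
```

```bash

python3 -m inch '[[[0,0,0],0.65,1],[[0,0,0],0.65,1],[[0,0,0],0.65,1],[[0,0,0],0.65,1],[[0,0,0],0.65,1],[[0,0,0],0.65,1],[[0,0,0],0.65,1],[[0,0,0],0.65,1],[[0,0,0],0.65,1],[[0,0,0],0.6,1]]' >/dev/null
python3 -m inch '[[[0,0,0],0.55,1],[[0,0,0],0.5,1],[[0,0,0],0.45,1],[[0,0,0],0.35,1],[[0,0,0],0.25,1],[[0,0,0],0.15,1],[[0,0,0],0.1,1],[[0,0,0],0.05,1],[[0,0,0],0,1],[[0,0,0],0,1]]' >/dev/null
python3 -m inch '[[[0,0,0],0,1],[[0,0,0],0,1],[[0,0,0],0,1],[[0,0,0],0,1],[[0,0,0],0,1],[[0,0,0],0,1],[[0,0,0],0,1],[[0,0,0],0,1],[[0,0,0],0,1],[[0,0,0],0,1]]' >/dev/null
python3 -c "
from h import *
togo(531,44.5,232,1.411)
p=eyes.read_camera('scene');save(p,'s7.png',(120,260,280,420),5)
P=[p,eyes.read_camera('top')];save(P[1],'t7.png',(170,270,240,360),6)
for p in P:
    for n,z in(('tea_ball_center',77+76),('dish_middle',134)):
        for d in eyes.spot_point(n,p)[:3]: print(n,round(d['score'],2),np.round(d['centre']),np.round(onplane(p,d['centre'],z)))
"
```

```text
t 25.95 pos [530.5  45.2 232. ] rpy [ 3.142 -0.     1.429] f [-1.4  0.2 -4.5] m [-0.09  0.03  0.01] open 0.168 grip 30.0
 units xyz [-0.01   0.01   0.001] turn 0.21
tea_ball_center 0.61 [202. 353.] [530.  51. 153.]
dish_middle 0.8 [204. 353.] [526.  46. 134.]
dish_middle 0.79 [238. 263.] [827.  47. 134.]
dish_middle 0.88 [137. 332.] [772. -68. 134.]
dish_middle 0.59 [142. 267.] [759. 132. 134.]
```

View pics/s7.png

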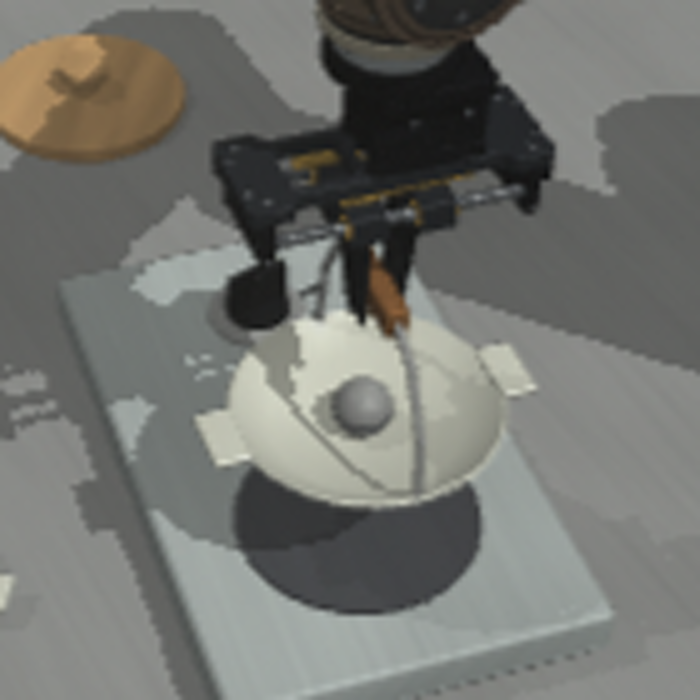

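The picture shows the handle running along the warmer's length and the ears across it. The ball, at crop (403,362), is in the middle of the dish, which is level and above the plate, and the dial is at the long mark. Handing in.

```bash
python3 -c "
from cell import env
print(env.job_done())"
```

```text
the job is handed in; nothing more can be done
None
```

I handed the job in at about 26 s, with no verdict returned. The dial was at the long mark, and the arm was holding the dish level about 75 mm above the hot plate, turned a quarter with the tea ball in its middle.

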